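# Start the magnetic stirrer from its panel

## Task

Start the magnetic stirrer by pushing its controls with the fingertips, one after the other: first switch the black rocker on by pressing down its raised end, then push the blue key fully in, and last the green key fully in; all three stay as you leave them. Do not push in the red stop key, and do not lift, shift or tip the glass beaker on the stirrer or the brown bottle and the jar beside it.

Things in the scene. Friction and masses are not known exactly. Their poses are not given: they have to be found in the camera images.
- stirrer: white bench stirrer, fixed, 216 (x) x 180 (y) mm; origin: on the worktop under it, 98 mm behind its front edge, midway across; x points from its front (towards the robot) to its back, z up. Its rear part, 60 mm high, carries a round metal plate 110 mm across, centred at x = +50 mm; along the front edge runs the control panel
- panel (a point): middle of the level grey control panel, on its surface, 42 mm above the worktop and 62 mm in front of the stirrer's origin. Four controls stand in a row along the stirrer's y, at -66, -22, +22 and +66 mm from this point: the rocker and the blue, green and red keys, in an order that differs from run to run
- rocker_press (a point): where to press the black rocker (54 mm long in the stirrer's x, 26 mm wide, white bar across this end): on the upper face of its front half, 20 mm in front of the pivot. Off: the front half slopes up at 0.32 rad towards the robot, this point about 17 mm above the panel, the very end 19 mm. On: the front half is level, 11 mm above the panel
- rocker (a joint): angle of the rocker, rad: 0 = off (front end up, rear half level), 0.32 = fully on (front half level, rear end up). It turns about the stirrer's y, 8 mm above the panel, in the row of controls. No spring: it takes about 2.5 N at the front end and stays where it is left
- blue_key_top (a point): round blue push key, 26 mm across, the second to operate. This point is the centre of its flat top and moves down with it; with the key out it stands 14 mm above the grey panel, pushed in 6 mm
- blue_key (a joint): travel of the blue key, m: 0 = out, 0.008 = fully in (straight down). It has no spring: it takes about 3.5 N to move and stays where it is left; in the end it meets a rigid stop
- green_key_top (a point): round green push key, 26 mm across, the last to operate. This point is the centre of its flat top and moves down with it; with the key out it stands 14 mm above the grey panel, pushed in 6 mm
- green_key (a joint): travel of the green key, m: 0 = out, 0.008 = fully in (straight down). It has no spring: it takes about 3.5 N to move and stays where it is left; in the end it meets a rigid stop
- red_key_top (a point): round red push key, 26 mm across, the stop key, to be left out. This point is the centre of its flat top and moves down with it; with the key out it stands 14 mm above the grey panel, pushed in 6 mm
- red_key (a joint): travel of the red key, m: 0 = out, 0.008 = fully in (straight down). It has no spring: it takes about 3.5 N to move and stays where it is left; in the end it meets a rigid stop
- beaker: glass beaker, a third full, loose, 62 mm across (69 over the spout) and 80 mm high, standing on the stirrer's metal plate; its rim is 140 mm above the worktop; origin: centre of its underside, z up
- brown_bottle: small brown bottle with a white screw cap, loose, 40 mm across, 78 mm high, standing on the worktop to the left of the stirrer; origin: centre of its underside, z up
- jar: clear sample jar with a turquoise lid, loose, 59 mm across, 65 mm high, standing on the worktop to the left of the stirrer; origin: centre of its underside, z up
Not all that is in view belongs to the job. Of the things that look like the brown_bottle, the larger one is meant.

How it is judged (in metres and radians):
On the way, in this order (a step that is already met when the one before it is completed fails the run):
1. the rocker is switched on (value of joint rocker above 0.25 rad), for 0.2 s.
2. the blue key is pushed in (value of joint blue_key above 0.006 m), for 0.2 s.
3. the green key is pushed in (value of joint green_key above 0.006 m), for 0.2 s.
At the end, for the whole second after the job is handed in: the rocker is on (over 0.25 of 0.32 rad), the blue and the green key are in (over 6 of 8 mm), the red key is out (pushed less than 2 mm), and the beaker, the brown bottle and the jar stand at rest, upright (within 0.3 rad) and within 20 mm of where they stood (value of joint rocker above 0.25 rad and value of joint each of blue_key, green_key above 0.006 m and value of joint red_key below 0.002 m and distance of each of beaker, brown_bottle, jar from where it was at the start of the episode below 0.02 m and angle between each of beaker, brown_bottle, jar's own z axis and vertical below 0.3 rad and linear speed of each of beaker, brown_bottle, jar below 0.02 m/s); the robot touches nothing.
It fails at once if a key is pushed (2 mm) before its turn: the blue or green key before the rocker is on, or the green key before the blue key is in ((value of joint blue_key above 0.002 m and value of joint rocker below 0.25 rad) or (value of joint green_key above 0.002 m and value of joint rocker below 0.25 rad) or (value of joint green_key above 0.002 m and value of joint blue_key below 0.006 m)).
It fails at once if the red stop key is pushed in (2 mm) (value of joint red_key above 0.002 m).
It fails at once if the glass beaker is lifted, shifted (20 mm) or tipped (0.3 rad) (distance of beaker from where it was at the start of the episode above 0.02 m or angle between beaker's own z axis and vertical above 0.3 rad).
It fails at once if the brown bottle is lifted, shifted (20 mm) or tipped (0.3 rad) (distance of brown_bottle from where it was at the start of the episode above 0.02 m or angle between brown_bottle's own z axis and vertical above 0.3 rad).
It fails at once if the jar is lifted, shifted (20 mm) or tipped (0.3 rad) (distance of jar from where it was at the start of the episode above 0.02 m or angle between jar's own z axis and vertical above 0.3 rad).
It also fails if it takes over 40 s, if anything falls off the work surface, if the arm or the gripper's body presses on something with over 40 N, if the wrist force passes 120 N, or if a joint passes its speed limit or range.

## Robot

A 6-joint arm with a two-finger parallel gripper is mounted at the origin on a cart in front of the work surface, level with it; the furniture and walls round the work are solid. World frame = base frame: x ahead of the robot, y to its left, z up, the work surface at z = 0. Lengths are in m, angles in degrees, forces in N, time in s.
With the tool pointing down it reaches from about 0.4 to 0.825 m from the base axis. Payload 7 kg.
Tool frame: the origin (TCP) lies on the centre line of the jaws, within the pads' length; the fingertips stand 14 mm ahead of it and the grasp point (between the pads) lies 5 mm behind it; z points along the fingers, x is the direction in which the jaws open and shut, and the axes are right-handed (so a half turn about z gives the same grasp; the last joint's range is limited). The gripper opens to 88 mm and grips with 3 to 60 N. Pads are 19 mm wide; open, the fingers measure 130 mm over their backs; the gripper's body (78 mm by 193 mm) begins 47 mm behind the grasp point.
Start: joints at [83.027, 20.546, 0.682, 0, -70.136, -16.507], TCP at [0.269, 0.619, 0.241] pointing down, gripper open.
Joint ranges: [-176.03, 176.03], [-82.01, 121.73], [-58.28, 71.71], [-173.87, 95.51], [-174.79, -0.11], [-173.66, 173.66]. Speed limits (degrees/s): [136.94, 136.94, 172.46, 180, 180, 180].

## Interface

Orientations are given as [roll, pitch, yaw] about the fixed x, y, z axes, in that order (R = Rz(yaw) Ry(pitch) Rx(roll)).
In Python, from plant import * gives the robot as it stands.
- The arm moves only by the shell command python3 -m handwheel 'ROWS' [OPENING]. ROWS is JSON, a list of rows, each a list of 2 entries, a list of its own where there are three numbers: the shift along the tool's x, y, z each as a share of 0.2 m, from -1 to 1, then the turn, a rotation vector about the tool's x, y, z each as a share of 360 degrees, from -1 to 1. In form: [[[tx, ty, tz], [ax, ay, az]], ...]. A call has 1 to 5 rows; each row is the pose to reach, as a shift and turn from the pose commanded when the call began, along the tool's axes at that moment, turning the shorter way round; what a row does not reach only later rows make up. A row lasts 1/12 s, in which the tool goes at most 41.7 mm and 7.16 degrees, less where a joint would pass 70% of its speed; a pose out of reach is approached as far as the arm can. A call with a number of a shift or a turn outside -1 to 1 is refused whole. A call with a gripper value outside its range is refused whole. OPENING is the closure, from -1 (fully open) to 1 (shut), set as the call begins (- or left out, the last holds). The fingers move at their own pace and stop on an object; the grip force is fixed at half the most. Time passes only in rows, so rows that repeat a pose let the fingers close. It gives the time, the measured TCP pose, the force and the opening at its end, in the units of the state.
- get_obs(): the state, without advancing time (a new reading comes with each control period).
- snapshot(name): name is "scene" or "top"; returns a dict with "color" (400x640x3 uint8, red, green, blue), "z_map" (400x640 float32, m along the optical axis (not along the pixel's ray), 0 where there is no reading), "intrinsics" (3x3 intrinsics, pixels), "rvec" (rotation vector, rad) and "tvec" (3), from world to camera coordinates, as OpenCV has them. Camera axes: x right, y down, z forward; pixel columns grow to the right and rows downward; lengths in m; the calibration is good to about 2 mm. A picture is of the moment at which its call begins.
- close_job(): hands the job in, once; it reports no verdict.
The state is a dict: "clock": time; "joint_pos": joint angles; "qvel": joint speeds; "tau": joint torques, N m; "tool_pos": TCP position; "orientation": TCP orientation; "force": force on the tool from outside, world axes, zero at the start; "moment": the same for the moment, N m; "opening": finger opening in m.
Only numpy, scipy, OpenCV 4.12 (cv2) and the standard library are available. Lean on these libraries where they do the work, as an engineer would, in place of code of your own. Each camera call takes 0.05 s, during which the arm holds its last target. There are 200 camera calls.

## Working session

There is one attempt and no reset: what is moved stays moved. The work goes in short steps, Python scripts to look and compute and a shell command to move; the robot and the scene stay as the last step left them, time stands still between calls to the robot, and variables do not carry over. Pictures are saved under pics/ and viewed, about 8 in all and at most 12, crops included, and the job is handed in when it is done.

```bash
mkdir -p pics; cat > h.py <<'E'
from plant import *
import numpy as np, cv2
def cam(n):
    s=snapshot(n); R=cv2.Rodrigues(np.array(s["rvec"],float))[0]; return s,R,np.array(s["tvec"],float).ravel(),np.array(s["intrinsics"],float)
def cast(c,u,v,z):
    s,R,t,K=c; d=R.T@np.linalg.solve(K,[u,v,1]); o=-R.T@t; return o+d*(z-o[2])/d[2]
def world(c):
    s,R,t,K=c; Z=s["z_map"]; v,u=np.indices(Z.shape); P=np.stack([(u-K[0,2])/K[0,0]*Z,(v-K[1,2])/K[1,1]*Z,Z],-1); return (P-t)@R
def save(c,n): cv2.imwrite("pics/"+n,c[0]["color"][:,:,::-1])
E
python3 - <<'E'
from h import *
o=get_obs();print(o)
for n in("scene","top"):
    c=cam(n);save(c,n+"0.png");print(n,-c[1].T@c[2],c[3][0])
E
```

```text
{'clock': 0.0, 'joint_pos': array([ 8.30254569e+01,  2.05939222e+01,  6.33596343e-01, -1.93692576e-02,
       -7.01351455e+01, -1.65048149e+01]), 'qvel': array([-0.01566922,  0.03173156, -0.0505161 ,  0.02274686, -0.01805298,
       -0.05848393]), 'tau': array([-7.04717295e-04, -5.82710302e+01,  2.93055314e+01,  6.99729145e+00,
        7.01461133e-03, -1.67542430e-04]), 'tool_pos': array([0.26879725, 0.61866909, 0.2395956 ]), 'orientation': array([-1.79990332e+02, -9.67107081e-02, -1.13485963e+02]), 'force': array([-0.69853274,  0.12303027,  0.76354328]), 'moment': array([0.03216717, 0.02954562, 0.00913474]), 'opening': 0.08780003131950724}
scene [0.0581567  0.29095029 0.66912044] [458.03763161   0.         322.17844519]
top [ 0.40266892 -0.11376683  0.91560717] [506.18930191   0.         323.12204087]
```

View pics/scene0.png

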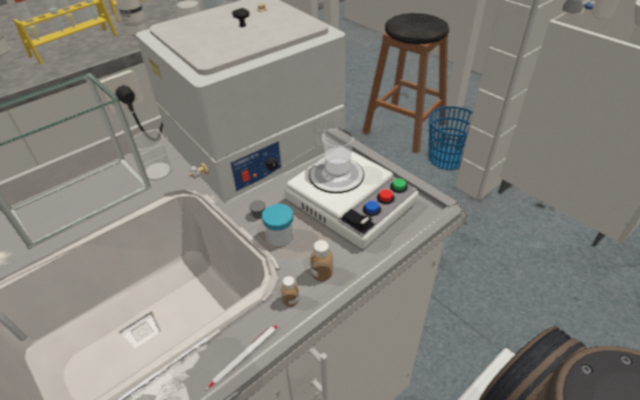

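View pics/top0.png

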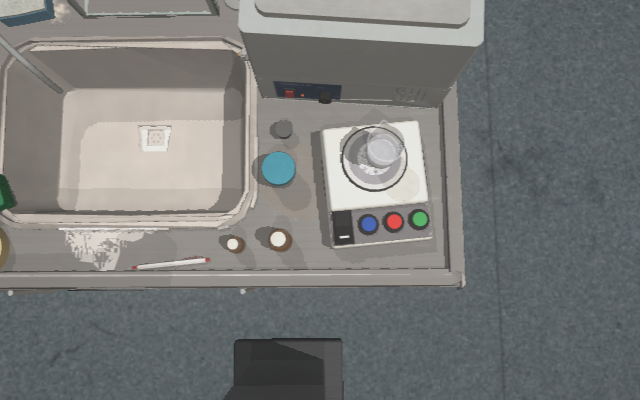

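Top view: the row from left (+y) is rocker (343,227), blue (369,224), red (394,221) and green (420,218). The beaker is at (383,150), off-centre on the plate, and the jar is at (279,168). Two bottles look alike, at (280,239) and (234,244); the one at (280,239) is larger, so it is the one meant (to be left alone). Next I measure the keys and enlarge the panel.

```bash
cat > meas.py <<'E'
from h import *
def keys(name,zs=0.056):
    c=cam(name); hsv=cv2.cvtColor(c[0]["color"],cv2.COLOR_RGB2HSV); W=world(c); res={}
    ok=(W[...,2]>.035)&(W[...,2]<.075)&(W[...,0]>.3)&(W[...,0]<.75)&(W[...,1]<.05)
    for k,lo,hi in(("blue",105,130),("red",-8,8),("green",50,85)):
        h=hsv[...,0].astype(int); h=np.where(h>170,h-180,h)
        m=((h>=lo)&(h<=hi)&(hsv[...,1]>130)&(hsv[...,2]>60)&ok).astype(np.uint8)
        n,l,st,ce=cv2.connectedComponentsWithStats(m)
        i=1+st[1:,4].argmax(); res[k]=cast(c,*ce[i],zs)
        print(name,k,ce[i].round(1),st[i],"xy",res[k][:2].round(4),"depth z",np.median(W[l==i][:,2]).round(4))
    return c,W,res
if __name__=="__main__":
    for n in("top","scene"):
        c,W,r=keys(n)
        d=r["blue"]-r["green"]; print("spacing",np.linalg.norm(r["blue"]-r["red"]),np.linalg.norm(r["red"]-r["green"]))
        u=d/np.linalg.norm(d); f=np.array([-u[1]*-1,-u[0],0]) # stirrer x
        print("yaw",np.degrees(np.arctan2(-u[0],u[1])),"y",u,"x",f)
        piv=r["blue"]+.044*u; print("pivot",piv,"press",piv-.02*f, [np.hypot(*(p[:2])) for p in (piv,r["green"])])
        if n=="top":
            im=c[0]["color"][120:260,210:450,::-1]; cv2.imwrite("pics/crop.png",cv2.resize(im,None,fx=3.3,fy=3.3,interpolation=cv2.INTER_CUBIC))
            b=(W[...,2]>.1)&(W[...,2]<.16)&(W[...,0]>.35)&(W[...,0]<.62)&(W[...,1]<-.1)&(W[...,1]>-.35)
            print("beaker px",b.sum(),W[b].min(0),W[b].max(0)); print("rim cast",cast(c,384,148,.14))
            for p in((343,215),(343,227),(343,238),(382,240)): print(p,W[p[1],p[0]].round(4))
E
python3 meas.py
```

```text
top blue [368.6 223.7] [362 217  14  14 155] xy [ 0.4774 -0.1942] depth z 0.0545
top red [393.9 221.1] [387 214  15  15 175] xy [ 0.4816 -0.2375] depth z 0.0542Traceback (most recent call last):
  File "meas.py", line 14, in <module>
    c,W,r=keys(n)
          ~~~~^^^
  File "meas.py", line 9, in keys
    i=1+st[1:,4].argmax(); res[k]=cast(c,*ce[i],zs)
        ~~~~~~~~~~~~~~~^^
ValueError: attempt to get argmax of an empty sequence
```

```bash
sed -i 's/50,85/45,95/; s/>130)&(hsv\[...,2\]>60/>100)\&(hsv[...,2]>50/' meas.py; python3 meas.py; python3 - <<'E'
from h import *
c=cam("top");print(cv2.cvtColor(c[0]["color"],cv2.COLOR_RGB2HSV)[219,412:428:4], world(c)[219,420])
E
```

```text
top blue [368.3 223.6] [361 217  15  15 171] xy [ 0.4775 -0.1938] depth z 0.0545
top red [393.9 221.1] [387 214  15  15 185] xy [ 0.4816 -0.2375] depth z 0.0544
top green [419.5 218.6] [413 212  14  14 164] xy [ 0.4856 -0.2813] depth z 0.0545
spacing 0.04391766803627175 0.04399566542408806
yaw 5.286368416201309 y [-0.09213369  0.99574665  0.        ] x [0.99574665 0.09213369 0.        ]
pivot [ 0.47348375 -0.14997142  0.056     ] press [ 0.45356881 -0.15181409  0.056     ] [np.float64(0.49666717605476585), np.float64(0.5612367596983636)]
beaker px 402 [ 0.56818441 -0.24803292  0.10012931] [ 0.61998862 -0.18610169  0.14356663]
rim cast [ 0.58903896 -0.21261479  0.14      ]
(343, 215) [ 0.4929 -0.151   0.0519]
(343, 227) [ 0.4723 -0.1507  0.0526]
(343, 238) [ 0.4531 -0.1503  0.059 ]
(382, 240) [ 0.4503 -0.218   0.0429]
scene blue [252.7 174.6] [234 161  38  29 316] xy [ 0.7088 -0.076 ] depth z 0.0545
scene red [385.4 195.2] [378 189  15  13 160] xy [ 0.4782 -0.2309] depth z 0.0548
scene green [277.3 216.4] [262 204  31  26 624] xy [ 0.5766 -0.039 ] depth z 0.0648
spacing 0.27776080179855184 0.2156531693380217
yaw -105.66713119274317 y [ 0.96284682 -0.27004814  0.        ] x [-0.27004814 -0.96284682  0.        ]
pivot [ 0.75119111 -0.08792221  0.056     ] press [ 0.75659208 -0.06866528  0.056     ] [np.float64(0.7563189825818963), np.float64(0.5779122378887718)]
[[ 63  88 102]
 [ 65 121 175]
 [ 65 120 176]
 [ 65 121 177]] [ 0.48510276 -0.28226946  0.05500293]
```

View pics/crop.png

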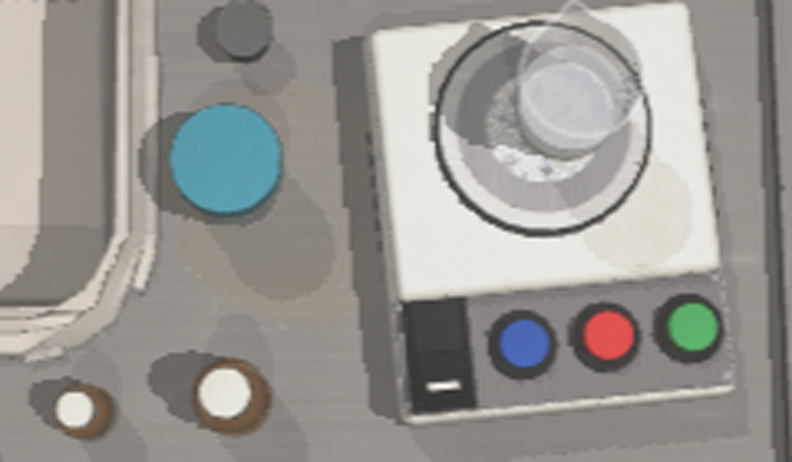

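The top view is consistent: spacing 43.9 and 44.0 mm, key tops at about 55 mm, stirrer yaw 5.3°. In the scene view blue and green were confused with background objects, and red differs from top by about 7 mm because its side is visible. I'll use the top view. Pressing with closed fingers and jaws along the row (yaw −84.7°) leaves 10 mm to the neighbouring keys and keeps the body clear of the beaker. First I travel high.

```bash
cat > go.py <<'E'
# usage: go.py x y z : shares in tool axes from measured pose
import sys
from h import *
from scipy.spatial.transform import Rotation as Ro
o=get_obs(); R=Ro.from_euler("xyz",o["orientation"],degrees=True)
T=Ro.from_euler("xyz",[180,0,-84.7],degrees=True)
print("t",np.round(R.inv().apply(np.array(sys.argv[1:4],float)-o["tool_pos"])/.2,3),"a",np.round((R.inv()*T).as_rotvec(degrees=True)/360,4),"at",o["tool_pos"].round(4),o["orientation"].round(2),"F",o["force"].round(1),"t",round(o["clock"],2))
E
python3 -m handwheel '[[[0.55,-0.73,0],[0,0,-0.08]],[[0.55,-0.73,0],[0,0,-0.08]],[[0.55,-0.73,0],[0,0,-0.08]],[[0.55,-0.73,0],[0,0,-0.08]],[[0.55,-0.73,0],[0,0,-0.08]]]' 1; python3 go.py 0.42 0.28 0.24
```

```text
clock: 0.72
tool_pos: [0.3604, 0.4561, 0.241]
orientation: [180.0, -0.0, -84.3]
force: [0.1, 0.5, 0.2]
opening: 0.0596
t [ 0.906 -0.209  0.005] a [ 0.     -0.0001  0.0012] at [0.3604 0.4561 0.241 ] [ 1.7999e+02 -2.0000e-02 -8.4250e+01] F [0.1 0.5 0.2] t 0.72
```

```bash
python3 -m handwheel '[[[0.9,-0.21,0],[0,0,0]],[[0.9,-0.21,0],[0,0,0]],[[0.9,-0.21,0],[0,0,0]],[[0.9,-0.21,0],[0,0,0]],[[0.9,-0.21,0],[0,0,0]]]' 1; python3 go.py 0.44 0.085 0.24
python3 -m handwheel '[[[0.97,-0.01,0],[0,0,0]],[[0.97,-0.01,0],[0,0,0]],[[0.97,-0.01,0],[0,0,0]],[[0.97,-0.01,0],[0,0,0]],[[0.97,-0.01,0],[0,0,0]]]' 1; python3 go.py 0.4536 -0.1 0.24
```

```text
clock: 1.13
tool_pos: [0.4178, 0.2809, 0.2408]
orientation: [180.0, -0.0, -84.8]
force: [-0.3, 0.5, -0.6]
opening: 0.0264
t [ 0.986 -0.022  0.004] a [ 0.     -0.     -0.0003] at [0.4178 0.2809 0.2408] [ 1.7999e+02 -1.0000e-02 -8.4790e+01] F [-0.3  0.5 -0.6] t 1.13
clock: 1.55
tool_pos: [0.437, 0.0889, 0.2409]
orientation: [-180.0, 0.0, -84.7]
force: [0.6, 0.1, -0.4]
opening: 0.0005
t [0.948 0.004 0.004] a [-0.0001  0.     -0.0001] at [0.437  0.0889 0.2409] [-1.7998e+02  1.0000e-02 -8.4740e+01] F [ 0.6  0.1 -0.4] t 1.55
```

```bash
python3 -m handwheel '[[[0.95,0,0],[0,0,0]],[[0.95,0,0],[0,0,0]],[[0.95,0,0],[0,0,0]],[[0.95,0,0],[0,0,0]],[[0.95,0,0],[0,0,0]]]' 1; python3 go.py 0.4536 -0.152 0.11
python3 -m handwheel '[[[0.26,0.01,0],[0,0,0]],[[0.26,0.01,0.2],[0,0,0]],[[0.26,0.01,0.4],[0,0,0]],[[0.26,0.01,0.65],[0,0,0]],[[0.26,0.01,0.65],[0,0,0]]]' 1; python3 go.py 0.4536 -0.152 0.067
python3 - <<'E'
from h import *
im=[]
for n,(u,v),a in(("top",(343,235),45),("scene",(357,218),45)):
    c=cam(n); im.append(cv2.resize(c[0]["color"][v-70:v+50,u-60:u+60,::-1],(400,400),interpolation=cv2.INTER_CUBIC))
    s,R,t,K=c
    for p in ([.4536,-.152,.059],get_obs()["tool_pos"]+[0,0,-.014]): 
        q=K@(R@np.array(p)+t); print(n,q[:2]/q[2])
cv2.imwrite("pics/near.png",np.hstack(im))
E
```

```text
clock: 1.97
tool_pos: [0.4549, -0.1005, 0.2408]
orientation: [-180.0, -0.0, -84.8]
force: [0.2, 0.5, -0.3]
opening: 0.0005
t [0.255 0.03  0.654] a [-0.0001 -0.     -0.0002] at [ 0.4549 -0.1005  0.2408] [-1.7998e+02 -2.0000e-02 -8.4780e+01] F [ 0.2  0.5 -0.3] t 1.97
clock: 2.38
tool_pos: [0.4538, -0.1498, 0.1052]
orientation: [179.5, 0.1, -84.9]
force: [-1.0, -0.4, -0.6]
opening: 0.0004
t [0.011 0.    0.191] a [ 0.0014  0.0002 -0.0005] at [ 0.4538 -0.1498  0.1052] [ 1.7951e+02  8.0000e-02 -8.4860e+01] F [-1.  -0.4 -0.6] t 2.38
top [344.03193721 237.7092943 ]
top [343.52347526 235.80456686]
scene [366.29694196 220.37129767]
scene [365.02741595 205.99846143]
```

View pics/near.png

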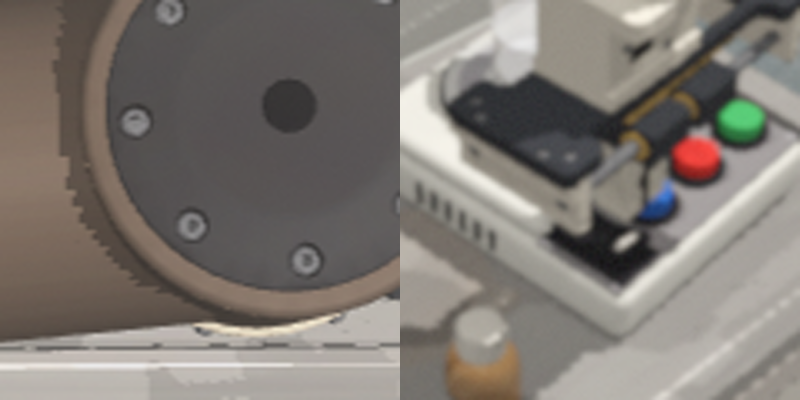

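The scene view shows the bar at about (365,220), against a predicted (366,220), with the closed fingers above it, so the aim is good. The arm hides the panel in the top view. I press the rocker now.

```bash
python3 -m handwheel '[[[0.01,0,0.04],[0,0,0]],[[0.01,0,0.08],[0,0,0]],[[0.01,0,0.12],[0,0,0]],[[0.01,0,0.16],[0,0,0]],[[0.01,0,0.16],[0,0,0]]]' 1; python3 go.py 0.4536 -0.152 0.067
```

```text
clock: 2.9
tool_pos: [0.4576, -0.1512, 0.0776]
orientation: [179.9, 0.0, -84.7]
force: [-0.7, -0.2, -0.8]
opening: 0.0005
t [0.002 0.02  0.053] a [0.0002 0.     0.    ] at [ 0.4576 -0.1512  0.0776] [ 1.7994e+02  1.0000e-02 -8.4680e+01] F [-0.7 -0.2 -0.8] t 2.9
```

```bash
python3 -m handwheel '[[[0,0.02,0.01],[0,0,0]],[[0,0.02,0.025],[0,0,0]],[[0,0.02,0.04],[0,0,0]],[[0,0.02,0.055],[0,0,0]],[[0,0.02,0.055],[0,0,0]]]' 1; python3 go.py 0.4536 -0.152 0.067;python3 -m handwheel '[[[0,0,0.005],[0,0,0]],[[0,0,0.005],[0,0,0]]]' 1
```

```text
clock: 3.32
tool_pos: [0.4539, -0.1519, 0.0674]
orientation: [180.0, -0.0, -84.7]
force: [-0.3, 0.6, 0.8]
opening: 0.0008
t [0.    0.002 0.002] a [ 0.0001 -0.      0.0001] at [ 0.4539 -0.1519  0.0674] [ 1.7997e+02 -1.0000e-02 -8.4680e+01] F [-0.3  0.6  0.8] t 3.32
clock: 3.48
tool_pos: [0.4542, -0.1519, 0.0672]
orientation: [180.0, -0.0, -84.7]
force: [-4.9, 1.2, 11.1]
opening: 0.0005
```

Force rose to 11 N at z = 67.2 mm; the "on" stop should be at 67. I lift, move above blue and look.

```bash
python3 -m handwheel '[[[0,0,-0.1],[0,0,0]],[[0,0,-0.18],[0,0,0]],[[0.1,-0.05,-0.18],[0,0,0]],[[0.22,-0.1,-0.18],[0,0,0]],[[0.22,-0.1,-0.18],[0,0,0]]]' 1; python3 -m handwheel '[[[0,0,0],[0,0,0]],[[0,0,0],[0,0,0]]]' 1; python3 go.py 0.4775 -0.1938 0.062
python3 - <<'E'
from h import *
c=cam("scene"); cv2.imwrite("pics/near2.png",cv2.resize(c[0]["color"][140:260,290:450,::-1],(800,600),interpolation=cv2.INTER_CUBIC))
E
```

```text
clock: 3.9
tool_pos: [0.4811, -0.1959, 0.1031]
orientation: [-179.8, -0.1, -84.7]
force: [1.2, -0.2, 0.2]
opening: 0.0002
clock: 4.07
tool_pos: [0.4778, -0.1937, 0.1021]
orientation: [180.0, 0.0, -84.7]
force: [0.4, -1.0, -0.2]
opening: 0.0004
t [0.    0.001 0.201] a [ 0.0001  0.     -0.0001] at [ 0.4778 -0.1937  0.1021] [ 1.7997e+02  2.0000e-02 -8.4730e+01] F [ 0.4 -1.  -0.2] t 4.07
```

View pics/near2.png

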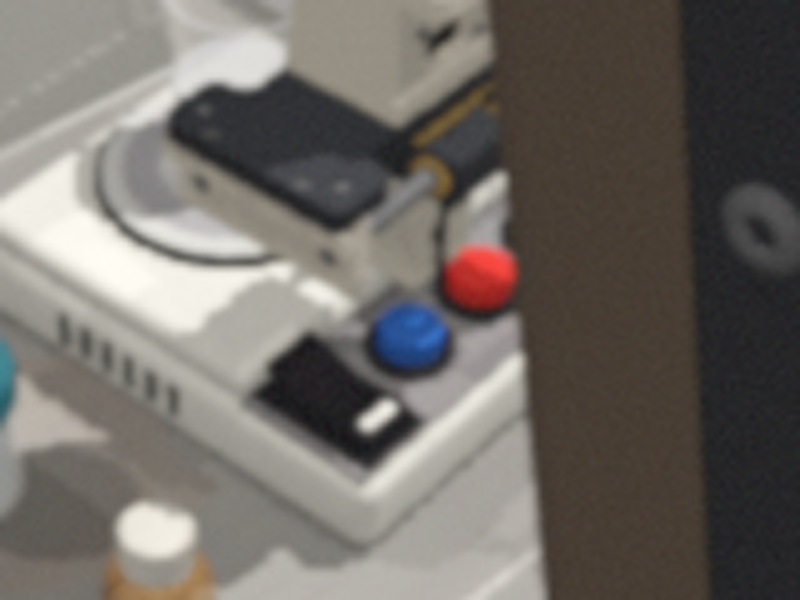

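The rocker is on (front level, rear end up) at about crop (345,400); blue at (410,340) is still out and the fingers are above it. I press blue.

```bash
python3 -m handwheel '[[[0,0,0.05],[0,0,0]],[[0,0,0.1],[0,0,0]],[[0,0,0.14],[0,0,0]],[[0,0,0.15],[0,0,0]],[[0,0,0.15],[0,0,0]]]' 1; python3 go.py 0.4775 -0.1938 0.062;python3 -m handwheel '[[[0,0,0.01],[0,0,0]],[[0,0,0.02],[0,0,0]],[[0,0,0.03],[0,0,0]],[[0,0,0.04],[0,0,0]],[[0,0,0.045],[0,0,0]]]' 1;python3 -m handwheel '[[[0,0,0.005],[0,0,0]],[[0,0,0.005],[0,0,0]]]' 1
```

```text
clock: 4.53
tool_pos: [0.4773, -0.1935, 0.0713]
orientation: [179.9, 0.0, -84.7]
force: [-0.3, -0.5, -0.9]
opening: 0.0003
t [ 0.002 -0.001  0.046] a [0.0004 0.0001 0.0001] at [ 0.4773 -0.1935  0.0713] [ 1.7986e+02  2.0000e-02 -8.4660e+01] F [-0.3 -0.5 -0.9] t 4.53
clock: 4.95
tool_pos: [0.4784, -0.1937, 0.0636]
orientation: [-180.0, -0.0, -84.7]
force: [-0.2, 1.9, 3.1]
opening: 0.0008
clock: 5.12
tool_pos: [0.4783, -0.1937, 0.0625]
orientation: [-180.0, -0.0, -84.7]
force: [1.3, 1.2, 1.4]
opening: 0.0003
```

```bash
python3 -m handwheel '[[[0,0,0.005],[0,0,0]],[[0,0,0.005],[0,0,0]],[[0,0,0.005],[0,0,0]]]' 1;python3 -m handwheel '[[[0,0,0.002],[0,0,0]],[[0,0,0.002],[0,0,0]],[[0,0,0.002],[0,0,0]]]' 1
```

```text
clock: 5.37
tool_pos: [0.4784, -0.1937, 0.0621]
orientation: [-180.0, -0.0, -84.7]
force: [-1.4, 2.3, 8.4]
opening: 0.0005
clock: 5.62
tool_pos: [0.4784, -0.1938, 0.0621]
orientation: [-180.0, -0.0, -84.7]
force: [-3.9, 2.8, 12.5]
opening: 0.0006
```

Blue is at its stop (z = 62.1 mm, force 12 N). I lift 40 mm and cross over red to green.

```bash
python3 -m handwheel '[[[0,0,-0.15],[0,0,0]],[[0,0,-0.25],[0,0,0]],[[0.15,0,-0.25],[0,0,0]],[[0.3,0,-0.25],[0,0,0]],[[0.44,0,-0.25],[0,0,0]]]' 1; python3 -m handwheel '[[[0,0,0],[0,0,0]],[[0,0,0],[0,0,0]],[[0,0,0],[0,0,0]]]' 1; python3 go.py 0.4856 -0.2813 0.062
python3 - <<'E'
from h import *
c=cam("scene"); cv2.imwrite("pics/near3.png",cv2.resize(c[0]["color"][140:260,290:450,::-1],(800,600),interpolation=cv2.INTER_CUBIC))
E
```

```text
clock: 6.03
tool_pos: [0.4868, -0.2823, 0.1118]
orientation: [-179.9, -0.0, -84.6]
force: [1.3, 1.2, 0.9]
opening: 0.0001
clock: 6.28
tool_pos: [0.4858, -0.2814, 0.1107]
orientation: [180.0, 0.0, -84.7]
force: [0.3, 0.9, 0.4]
opening: 0.0001
t [-0.     0.001  0.243] a [ 0.0001  0.0001 -0.0001] at [ 0.4858 -0.2814  0.1107] [ 1.7996e+02  2.0000e-02 -8.4740e+01] F [0.3 0.9 0.4] t 6.28
```

View pics/near3.png

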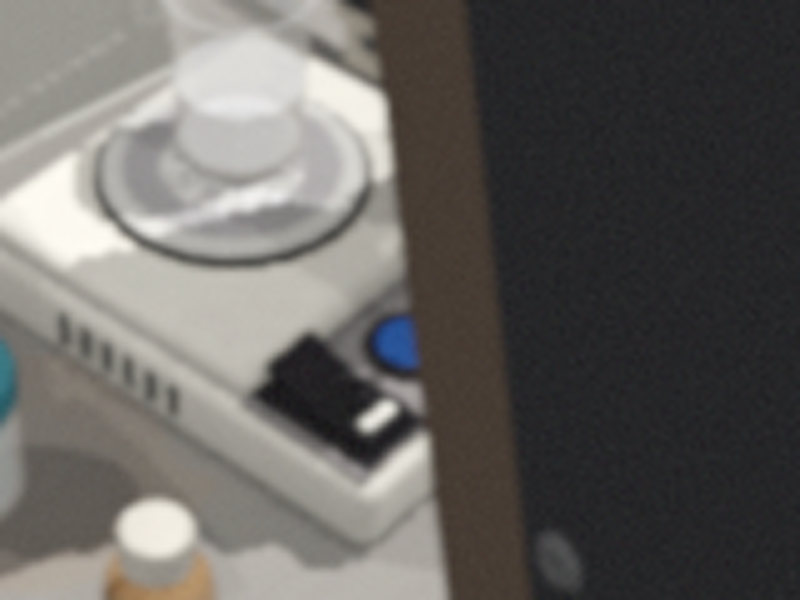

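Blue at crop (400,342) is now flush, the rocker is on, and the beaker and bottle are untouched. The TCP is above green, so I press green.

```bash
python3 -m handwheel '[[[0,0,0.06],[0,0,0]],[[0,0,0.12],[0,0,0]],[[0,0,0.17],[0,0,0]],[[0,0,0.19],[0,0,0]],[[0,0,0.19],[0,0,0]]]' 1; python3 -m handwheel '[[[0,0,0.01],[0,0,0]],[[0,0,0.02],[0,0,0]],[[0,0,0.03],[0,0,0]],[[0,0,0.04],[0,0,0]],[[0,0,0.045],[0,0,0]]]' 1;python3 -m handwheel '[[[0,0,0.009],[0,0,0]],[[0,0,0.009],[0,0,0]],[[0,0,0.009],[0,0,0]]]' 1
```

```text
clock: 6.75
tool_pos: [0.4857, -0.2807, 0.0721]
orientation: [179.9, 0.0, -84.6]
force: [-0.1, 1.2, 0.3]
opening: 0.0003
clock: 7.17
tool_pos: [0.4869, -0.2813, 0.0645]
orientation: [-179.9, -0.0, -84.7]
force: [0.7, 2.3, 4.2]
opening: 0.0006
clock: 7.42
tool_pos: [0.4865, -0.2815, 0.0624]
orientation: [-180.0, -0.0, -84.7]
force: [0.4, -0.2, 0.9]
opening: 0.0009
```

```bash
python3 -m handwheel '[[[0,0,0.006],[0,0,0]],[[0,0,0.006],[0,0,0]],[[0,0,0.006],[0,0,0]]]' 1;python3 -m handwheel '[[[0,0,0.002],[0,0,0]],[[0,0,0.002],[0,0,0]],[[0,0,0.002],[0,0,0]]]' 1
```

```text
clock: 7.67
tool_pos: [0.4866, -0.2815, 0.0621]
orientation: [-180.0, -0.0, -84.7]
force: [-1.4, 3.0, 10.6]
opening: 0.0001
clock: 7.92
tool_pos: [0.4866, -0.2816, 0.0621]
orientation: [-180.0, -0.0, -84.7]
force: [-2.8, 4.2, 14.4]
opening: 0.0005
```

Green is at its stop. I retract up, then go back the way I came, and check.

```bash
python3 -m handwheel '[[[0,0,-0.2],[0,0,0]],[[0,0,-0.4],[0,0,0]],[[0,0,-0.6],[0,0,0]],[[0,0,-0.8],[0,0,0]],[[0,0,-0.85],[0,0,0]]]' 1; python3 -m handwheel '[[[-1,0.1,0],[0,0,0]],[[-1,0.1,0],[0,0,0]],[[-1,0.1,0],[0,0,0]],[[-1,0.1,0],[0,0,0]],[[-1,0.1,0],[0,0,0]]]' 1;python3 -m handwheel '[[[-1,0.1,0],[0,0,0]],[[-1,0.1,0],[0,0,0]],[[-1,0.1,0],[0,0,0]],[[-1,0.1,0],[0,0,0]],[[-1,0.1,0],[0,0,0]]]' 1;python3 -m handwheel '[[[-0.9,0.1,0],[0,0,0]],[[-0.9,0.1,0],[0,0,0]],[[-0.9,0.1,0],[0,0,0]],[[-0.9,0.1,0],[0,0,0]],[[-0.9,0.1,0],[0,0,0]]]' 1;python3 -m handwheel '[[[0,0,0],[0,0,0]],[[0,0,0],[0,0,0]]]' 1; python3 - <<'E'
from h import *
c=cam("top");W=world(c);save(c,"end_top.png")
for k,p in dict(blue=(368,223),red=(394,221),green=(420,218),rfront=(343,238),rrear=(343,215)).items(): print(k,np.median(W[p[1]-2:p[1]+3,p[0]-2:p[0]+3,2]).round(4))
a=cv2.imread("pics/top0.png")[120:260,210:450];b=c[0]["color"][120:260,210:450,::-1]
cv2.imwrite("pics/end.png",cv2.resize(np.vstack([a,b]),None,fx=2.1,fy=2.1,interpolation=cv2.INTER_CUBIC))
E
```

```text
clock: 8.33
tool_pos: [0.4884, -0.2827, 0.2376]
orientation: [-179.6, -0.3, -84.6]
force: [0.9, -0.6, 1.7]
opening: 0.0002
clock: 8.75
tool_pos: [0.4465, -0.0825, 0.2304]
orientation: [180.0, 0.0, -84.7]
force: [0.3, 0.6, 0.6]
opening: 0.0003
clock: 9.17
tool_pos: [0.4083, 0.1151, 0.2307]
orientation: [-180.0, 0.0, -84.7]
force: [1.8, 0.6, -0.3]
opening: 0.0005
clock: 9.58
tool_pos: [0.3719, 0.2945, 0.2304]
orientation: [-180.0, 0.0, -84.5]
force: [0.5, 0.4, -0.6]
opening: 0.0008
clock: 9.75
tool_pos: [0.3723, 0.2908, 0.23]
orientation: [179.9, -0.1, -84.6]
force: [-0.2, -0.9, 0.6]
opening: 0.0006
blue 0.0459
red 0.0548
green 0.0468
rfront 0.0524
rrear 0.0582
```

View pics/end.png

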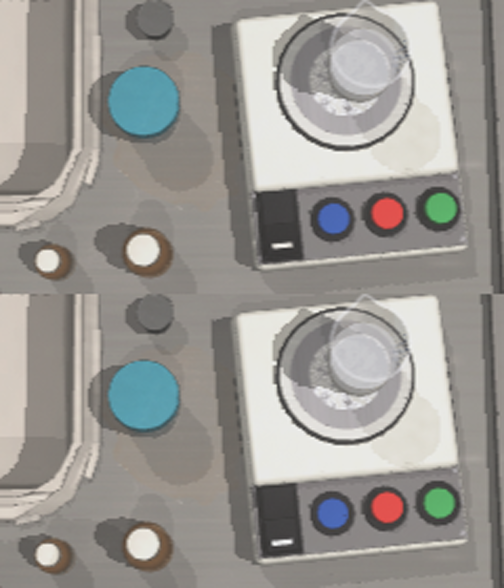

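Before (top half) and after (bottom half) show the beaker, bottle and jar unmoved. Blue and green dropped by about 8 mm, red is unchanged, and the rocker's front is level. I hand in.

```bash
python3 -c "
from plant import *
close_job()"
```

```text
the job is handed in; nothing more can be done
```

The stirrer is on. With closed fingertips I pressed the rocker, then the blue key, then the green key, each to its stop (11–14 N). The arm was then retracted clear and the job handed in at about 9.8 s.

- **Controls:** in the last depth check blue was at 45.9 mm and green at 46.8 mm, both about 54.5 mm before. Red was unchanged at 54.8 mm. The rocker's front was level and its rear end up. The camera reads about 1.5 mm low.
- **Loose items:** the before and after top views show the beaker, brown bottle and jar where they stood.
- **Disagreement:** in the first scene-camera measurement, blue and green were confused with background objects and red was about 7 mm off. I used the top camera instead. A later scene view of the rocker matched its prediction to about 1 pixel.

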